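Run the swing tray of fresh bowls to the drying plate and steady it

ROBOT

A 7-joint arm with a two-finger parallel gripper is mounted at the origin on the work surface. World frame = base frame: x ahead of the robot, y to its left, z up, the work surface at z = 0. Lengths are in m, angles in rad, forces in N, time in s.
With the tool pointing down it reaches from about 0.425 to 0.95 m from the base axis. Payload 4.7 kg.
Tool frame: the origin (TCP) lies midway between the tips of the shut fingers; the grasp point (between the pads) lies 19 mm behind it; z points along the fingers, x is the direction in which the jaws open and shut, and the axes are right-handed (so a half turn about z gives the same grasp; the last joint's range is limited). The gripper opens to 87 mm and grips with 3 to 60 N. Pads are 19 mm wide; open, the fingers measure 117 mm over their backs; the gripper's body (75 mm by 190 mm) begins 51 mm behind the grasp point.
Start: joints at [-1.286, 0.469, -0.049, 1.532, 0.024, 1.141, -0.082], TCP at [0.208, 0.642, 0.223] pointing down, gripper open.
Joint ranges: [-2.59, 2.59], [-0.33, 1.99], [-1.39, 1.29], [0.1, 2.45], [-1.04, 4.18], [0.21, 1.99], [-2.66, 2.66]. Speed limits (rad/s): [2.57, 2.57, 3.14, 3.14, 3.14, 3.14, 3.14].

INTERFACE

Orientations are given as a unit quaternion [w, x, y, z].
In Python, from workcell import * gives the robot as it stands. The module is installed in compiled form; this text tells all that it offers.
- The arm moves only by the tool jog_arm, never from a script. Its argument "increments" is a list of rows, each an object with "translation": the shift along the tool's x, y, z in m, a list of three; "yaw": the turn about the tool's z in rad. A call has exactly 5 rows; each row is the pose to reach, as a shift and turn from the pose commanded when the call began, along the tool's axes at that moment; what a row does not reach only later rows make up. A row lasts 1/12 s, in which the tool goes at most 41.7 mm and 7.16 degrees, less where a joint would pass 70% of its speed; a pose out of reach is approached as far as the arm can. A call with a gripper value outside its range is refused whole. "claw" is the finger opening in m, from 0 to 0.087, set as the call begins (left out, the last holds). The fingers move at their own pace and stop on an object; "newtons" is the grip in N (left out, the last holds). Time passes only in rows, so rows that repeat a pose let the fingers close, or fill a call up. It gives the time, the measured TCP pose, the force and the opening at its end, in the units of the state.
- get_state(): the state, without advancing time (a new reading comes with each control period).
- read_camera(name): name is "scene" or "top"; returns the picture (480x640x3 uint8, blue, green, red); there is no depth.
- camera_params(name): a dict with "fx", "fy", "cx", "cy" (pixels), "R" (3x3) and "t" (3): a world point X has camera coordinates R X + t. Camera axes: x right, y down, z forward; pixel columns grow to the right and rows downward; lengths in m; the calibration is good to about 2 mm. A picture is of the moment at which its call begins. camera_params takes no time and is no camera call.
- sign_off(): hands the job in, once; it reports no verdict.
The state is a dict: "time": time; "joint_pos": joint angles; "joint_velocities": joint speeds; "joint_torque": joint torques, N m; "position": TCP position; "tool_rot": TCP orientation; "ft_force": force on the tool from outside, world axes, zero at the start; "ft_torque": the same for the moment, N m; "grip_width": opening from 0.0 (shut) to 1.0 (fully open).
Only numpy, scipy, OpenCV 4.12 (cv2) and the standard library are available. Lean on these libraries where they do the work, as an engineer would, in place of code of your own. Each camera call takes 0.05 s, during which the arm holds its last target. There are 200 camera calls.

TASK

Take the red handle of the overhead carriage, draw the carriage out of its loading dock and run the hanging tray with its three freshly thrown bowls along the rail to the drying plate. The tray lurches as it leaves the dock and would go on swinging for minutes: calm it by moving the handle alone (never touch the tray or the soft bowls, do not let the tray swing up against the rail or a bowl slide about or fall), keep it hanging still over the middle of the plate for a good five seconds, then let go of the handle, leaving the tray still there and everything else on the bench alone.

Things in the scene. Friction and masses are not known exactly. Their poses are not given: they have to be found in the camera images.
- handle (a point): Centre of the red push handle on top of the yellow carriage: an upright block 26 mm wide along the rail, 36 mm across it, 329 mm above the bench; its top is 18 mm above this point, the carriage's wheels begin 29 mm below it. Grip it from above with the fingers closing along the rail. Axes: y along the rail from the dock towards the drying plate, z up.
- rig: The track: a steel bar 10 mm thick, 1.2 m long, top 285 mm above the bench, between two 290 mm posts. Origin on the bench under the middle of the bar; y along the rail towards the drying plate. The carriage (0.35 kg) runs along it at constant height, with about 0.8 N of rolling friction, and stays where it is left; the loaded tray weighs about 1.2 kg.
- trolley (a joint): Travel of the carriage along the rail in m: 0 in the dock, growing towards the drying plate, buffers at -0.02 and 0.46.
- tray (a joint): Swing angle of the tray (rad) about the axle, which lies across the rail 94 mm below handle: 0 plumb, positive when swung towards the plate side. Nearly frictionless: angle'' = -22.5 * angle - 2.3 * carriage acceleration (rad, m/s2, + towards the plate; nominal, period about 1.32 s, 10 % either way). It may hang up to 0.02 off when at rest. The board's ends strike the rail at 0.42.
- tray_mid (a point): Middle of the top of the tray board, 100 mm below the axle; y along the board and rail, z up when level. Plywood board 500 mm along the rail, 160 mm wide, 10 mm thick, 12 mm lips along its sides, steel bars across its ends, hung from the axle by two V-shaped rods.
- keel_tip (a point): Lower end of the steel keel peg (16 mm diameter) under the tray, 180 mm below the axle. At the start it stands 8 mm deep in the pocket of the dock, a blue and grey post. When the carriage is pulled away, the pocket's lip holds the peg back and the tray tilts until, at about -0.3 rad and 0.07 to 0.08 m of carriage travel, the peg slips over the lip and the tray swings free.
- dryer_mid (a point): Middle of the top of the drying plate: a flat white box 300 mm across the rail, 260 mm along it and 18 mm high, fixed under the rail, with black louvres and an orange stripe across its middle. Same axes as the rail. The tray hangs centred when tray_mid is straight above this point (carriage travel 0.26 to 0.40 m).
- bowl_a: Terracotta bowl, 90 mm across and 42 mm high, 0.12 kg, standing loose on the tray 115 mm from its middle at the dock side; origin at its underside.
- bowl_b: The same, at the middle of the tray.
- bowl_c: The same, 115 mm from the middle at the drying plate's side.
- basin: Green plastic basin, 160 mm across and 65 mm high, standing on the bench beyond the rail; origin at its underside. Leave alone.
- jar: Terracotta jar, 76 mm across and 105 mm high, on the bench beyond the rail; origin at its underside. Leave alone.
- modeller: Wooden modelling tool, 200 mm long, lying on the bench at the robot's side of the rail; origin under the middle of it. Leave alone.
Not all that is in view belongs to the job. Leave any black or yellow look-alike of the bowl_a alone.

How it is judged:
On the way, in this order (a step that is already met when the one before it is completed fails the run):
1. the carriage has been drawn clear of the dock (value of joint trolley above 0.12 m), for 0.1 s.
2. the tray hangs still over the middle of the drying plate for 5 s (horizontal distance between tray_mid and dryer_mid below 0.025 m and value of joint tray between -0.08 and 0.08 rad), for 5 s.
At the end, for the whole second after the job is handed in: The handle is released and the carriage stands; the middle of the tray is within 25 mm, seen from above, of the middle of the drying plate, its swing stays within 0.08 rad of plumb, and the three bowls stand on it. Before that the tray has hung like this for 5 s without a break (all of step 2 and velocity of joint trolley between -0.03 and 0.03 m/s and z of each of bowl_a, bowl_b, bowl_c in the frame of tray_mid above -0.01 m); the robot touches nothing.
It fails at once if the tray swings up against the rail (value of joint tray above 0.42 rad or value of joint tray below -0.42 rad).
It fails at once if the robot touches the tray or a bowl (contact force between any of the fingers, the arm and tray above 0.5 N or contact force between any of the fingers, the arm and bowl_a above 0.5 N or contact force between any of the fingers, the arm and bowl_b above 0.5 N or contact force between any of the fingers, the arm and bowl_c above 0.5 N).
It fails at once if a bowl slides some 40 mm on the tray, falls off or topples (distance between any of bowl_a, bowl_c and tray_mid above 0.155 m or distance between any of bowl_a, bowl_c and tray_mid below 0.075 m or distance between bowl_b and tray_mid above 0.04 m or angle between the z axis of any of bowl_a, bowl_b, bowl_c and the z axis of tray_mid, either way round above 0.4 rad).
It fails at once if the basin, the jar or the modelling tool is moved (distance of any of basin, jar, modeller from where it was at the start of the episode above 0.03 m).
It also fails if it takes over 58 s, if anything falls off the work surface, if the arm or the gripper's body presses on something with over 40 N, if the wrist force passes 120 N, or if a joint passes its speed limit or range.

## Working session

There is one attempt and no reset: what is moved stays moved. The work goes in short steps, Python scripts to look and compute and a tool call to move; the robot and the scene stay as the last step left them, time stands still between calls to the robot, and variables do not carry over. Pictures are saved under pics/ and viewed, about 8 in all and at most 12, crops included, and the job is handed in when it is done.

Besides the shell and the picture viewer there is one more tool, called after "Call:" by a JSON object that holds its "method" and its "body", one argument or row to a line. jog_arm: Moves the arm, as the interface text tells. Its arguments: {"type":"object","properties":{"increments":{"type":"array"},"claw":{"type":"number"},"newtons":{"type":"number"}},"required":["increments"]}

```bash
mkdir -p pics; python3 - <<'E'
from workcell import *
import cv2
for n in("scene","top"):
    cv2.imwrite(f"pics/{n}0.png",read_camera(n)); print(n,camera_params(n))
print(get_state())
E
```

```text
scene {'fx': 510.1138311161648, 'fy': 510.1138311161648, 'cx': 325.1663119129338, 'cy': 238.74475561149836, 'R': array([[ 0.26643172,  0.96385297, -0.00125738],
       [ 0.60161901, -0.16732062, -0.78106234],
       [-0.75303964,  0.20734332, -0.6244518 ]]), 't': array([-0.00682681, -0.17649737,  1.802425  ])}
top {'fx': 442.96377751009, 'fy': 442.96377751009, 'cx': 322.2428970168542, 'cy': 240.23235674264384, 'R': array([[-1.87446086e-02, -9.99824061e-01, -6.97271993e-04],
       [-9.82804392e-01,  1.85536475e-02, -1.83715240e-01],
       [ 1.83695854e-01, -2.75838829e-03, -9.82979259e-01]]), 't': array([-0.13029596,  0.58427463,  1.18241402])}
{'time': 0.1, 'joint_pos': array([-1.28589027,  0.46935031, -0.04859527,  1.53355872,  0.02411963,
        1.14100307, -0.08229734]), 'joint_velocities': array([ 0.0020269 , -0.00043444, -0.0015838 , -0.0038312 , -0.00052399,
        0.00050863, -0.00089583]), 'joint_torque': array([ 9.88876200e-04, -5.09172606e+01, -8.08240380e-02, -2.36828488e+01,
       -6.14121649e-02,  3.44419177e-02,  6.64355730e-05]), 'position': array([0.2081874 , 0.64153245, 0.22161811]), 'tool_rot': array([ 5.40400649e-04,  8.08901167e-01,  5.87944003e-01, -6.77432155e-04]), 'ft_force': array([-0.8282962 , -0.57354494, -0.9154364 ]), 'ft_torque': array([ 0.0513091 , -0.00935565, -0.00373122]), 'grip_width': 1.0010489074371902}
```

View pics/scene0.png

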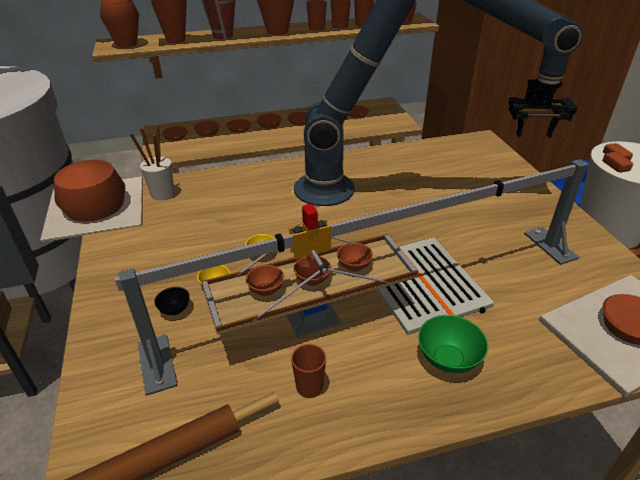

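View pics/top0.png

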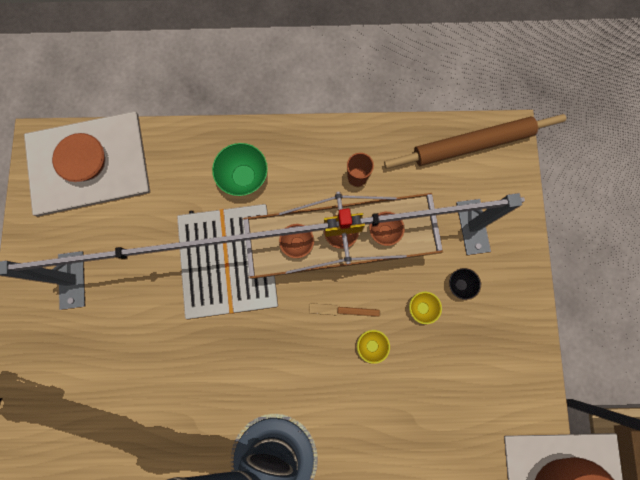

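The scene view shows the red handle at about (310,217). The top view shows it at (345,217), the plate stripe from (223,208) to (231,312), and the rail running between the posts at (515,201) and (3,268). The yellow and black bowls are look-alikes on the bench. Next I enlarge the handle and the plate.

```bash
python3 - <<'E'
import cv2,numpy as np
t=cv2.imread("pics/top0.png");s=cv2.imread("pics/scene0.png")
a=cv2.resize(t[190:330,170:370],None,fx=4,fy=4,interpolation=cv2.INTER_CUBIC)
cv2.imwrite("pics/c1.png",a)
for im in(t,s):
    b,g,r=[im[...,i].astype(int) for i in range(3)]
    m=((r>130)&(g<45)&(b<45)).astype(np.uint8)
    n,l,st,c=cv2.connectedComponentsWithStats(m)
    print([(list(st[i]),c[i].round(1)) for i in range(1,n) if st[i][4]>30])
E
```

```text
[([np.int32(339), np.int32(209), np.int32(13), np.int32(16), np.int32(88)], array([344.4, 215.4]))]
[([np.int32(303), np.int32(204), np.int32(14), np.int32(10), np.int32(94)], array([309.3, 208.6]))]
```

View pics/c1.png

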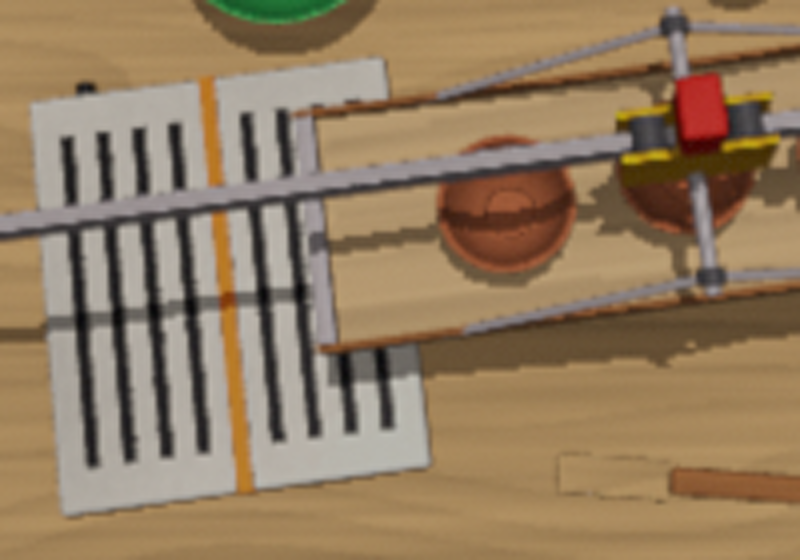

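```bash
cat > h.py <<'E'
import numpy as np
from workcell import *
def ray(cam,u,v,z):
    p=camera_params(cam);R,t=np.array(p["R"]),np.array(p["t"])
    d=R.T@[(u-p["cx"])/p["fx"],(v-p["cy"])/p["fy"],1]; c=-R.T@t
    return c+d*(z-c[2])/d[2]
def proj(cam,X):
    p=camera_params(cam);q=np.array(p["R"])@X+p["t"]
    return p["fx"]*q[0]/q[2]+p["cx"],p["fy"]*q[1]/q[2]+p["cy"]
E
python3 - <<'E'
from h import *
cr=lambda x,y:((x+.5)/4-.5+170,(y+.5)/4-.5+190)
P=[ray("top",*cr(*c),.018) for c in[(31,103),(382,60),(430,467),(65,517)]]
for p in P:print(p.round(4))
print("mid",np.mean(P,0).round(4),[np.linalg.norm(P[i]-P[i-1]).round(4) for i in range(4)])
d=P[0]-P[1]+P[3]-P[2];e=P[0]-P[3]+P[1]-P[2];print("dirs",np.arctan2(d[1],d[0]),np.arctan2(e[1],e[0])+np.pi/2)
a=ray("top",*cr(2,224),.285);b=ray("top",*cr(618,147),.285);print("bar",a,b,np.arctan2(*(a-b)[1::-1]))
for c in[(701,107),(698,102)]:print("h top",ray("top",*cr(*c),.347).round(4))
print("scene",ray("scene",309.3,208.6,.347).round(4))
for u,v in[(3,268),(515,201)]:print(ray("top",u,v,.29).round(4))
print(camera_params("scene")["R"].T@-camera_params("scene")["t"],)
E
```

```text
[0.6699 0.2781 0.018 ]
[0.6973 0.0233 0.018 ]
[ 0.4027 -0.0117  0.018 ]
[0.373  0.2422 0.018 ]
mid [0.5357 0.133  0.018 ] [np.float64(0.299), np.float64(0.2562), np.float64(0.2967), np.float64(0.2556)]
dirs 1.6825921798188914 1.690110059762296
bar [0.53266969 0.20281274 0.285     ] [ 0.57054421 -0.14549555  0.285     ] 1.679109262224749
h top [ 0.578  -0.1898  0.347 ]
h top [ 0.5808 -0.1883  0.347 ]
scene [ 0.5824 -0.1892  0.347 ]
[0.4882 0.5707 0.29  ]
[ 0.6206 -0.583   0.29  ]
[ 1.46530053 -0.39667239  0.9876635 ]
```

Handle ≈ (0.577, -0.189), plate middle ≈ (0.536, 0.133), rail direction ≈ 1.684 rad, and travel ≈ 0.325 m. I'll raise the tool first and turn its x axis onto the rail.

Call:
{"method": "jog_arm", "body": {
  "increments": [
    {"translation": [0,0,-0.04],"yaw": -0.09},
    {"translation": [0,0,-0.08],"yaw": -0.18},
    {"translation": [0,0,-0.12],"yaw": -0.27},
    {"translation": [0,0,-0.16],"yaw": -0.36},
    {"translation": [0,0,-0.2],"yaw": -0.427}
  ],
  "claw": 0.087
}}

```text
time: 0.52
position: [0.2082, 0.6415, 0.4241]
tool_rot: [0.0, 0.664, 0.747, -0.0]
ft_force: [0.6, 1.5, -1.1]
grip_width: 1.002
```

```bash
cat >> h.py <<'E'
from scipy.spatial.transform import Rotation
def tool():
    s=get_state();q=s["tool_rot"];M=Rotation.from_quat([q[1],q[2],q[3],q[0]]).as_matrix()
    return s,M
def to(X):
    s,M=tool();print(s["time"],s["position"].round(4),"xang",np.arctan2(M[1,0],M[0,0]).round(4),"z",M[:,2].round(3),"j",s["joint_pos"].round(2),"F",s["ft_force"].round(2),s["grip_width"].round(3))
    for x in X:print("to",x,(M.T@(np.array(x)-s["position"])).round(4))
E
python3 -c "
from h import *
to([(.50,.25,.43),(.577,-.189,.40)])"
```

```text
Traceback (most recent call last):
  File "h.py", line 15, in to
    s,M=tool();print(s["time"],s["position"].round(4),"xang",np.arctan2(M[1,0],M[0,0]).round(4),"z",M[:,2].round(3),"j",s["joint_pos"].round(2),"F",s["ft_force"].round(2),s["grip_width"].round(3))
                                                                                                                                                                           ^^^^^^^^^^^^^^^^^^^^^
AttributeError: 'float' object has no attribute 'round'
```

```bash
sed -i 's/,s\["grip_width"\].round(3)/,s["grip_width"]/' h.py; python3 -c "
from h import *
to([(.50,.25,.43),(.577,-.189,.40)])"
```

```text
0.5167 [0.2082 0.6415 0.4241] xang 1.6881 z [-0.    -0.001 -1.   ] j [-1.24  0.39 -0.12  1.21  0.05  1.55  0.33] F [ 0.58  1.54 -1.14] 1.0015204595132232
to (0.5, 0.25, 0.43) [-0.4229  0.244  -0.0056]
to (0.577, -0.189, 0.4) [-0.8679  0.2691  0.0247]
```

Call:
{"method": "jog_arm", "body": {
  "increments": [
    {"translation": [-0.035,0.02,0],"yaw": 0},
    {"translation": [-0.07,0.04,0],"yaw": 0},
    {"translation": [-0.105,0.06,0],"yaw": 0},
    {"translation": [-0.14,0.08,0],"yaw": 0},
    {"translation": [-0.173,0.1,0],"yaw": 0}
  ]
}}

```text
time: 0.93
position: [0.3282, 0.4793, 0.4222]
tool_rot: [0.0, 0.666, 0.746, -0.0]
ft_force: [1.1, 0.2, 0.2]
grip_width: 1.0
```

Call:
{"method": "jog_arm", "body": {
  "increments": [
    {"translation": [-0.035,0.02,0],"yaw": 0},
    {"translation": [-0.07,0.04,0],"yaw": 0},
    {"translation": [-0.105,0.06,0],"yaw": 0},
    {"translation": [-0.14,0.08,0],"yaw": 0},
    {"translation": [-0.173,0.1,0],"yaw": 0}
  ]
}}

```text
time: 1.35
position: [0.4469, 0.3185, 0.4224]
tool_rot: [-0.0, 0.666, 0.746, -0.0]
ft_force: [0.6, 0.4, -0.0]
grip_width: 0.996
```

Call:
{"method": "jog_arm", "body": {
  "increments": [
    {"translation": [-0.035,0.022,0],"yaw": 0},
    {"translation": [-0.074,0.036,0],"yaw": 0},
    {"translation": [-0.115,0.042,0],"yaw": 0},
    {"translation": [-0.155,0.046,0],"yaw": 0},
    {"translation": [-0.196,0.05,0],"yaw": 0}
  ]
}}

```text
time: 1.77
position: [0.518, 0.1298, 0.422]
tool_rot: [-0.0, 0.666, 0.746, -0.0]
ft_force: [1.0, 0.1, -0.2]
grip_width: 1.001
```

Call:
{"method": "jog_arm", "body": {
  "increments": [
    {"translation": [-0.04,0.002,0],"yaw": 0},
    {"translation": [-0.08,0.004,0],"yaw": 0},
    {"translation": [-0.12,0.007,0],"yaw": 0},
    {"translation": [-0.16,0.01,0],"yaw": 0},
    {"translation": [-0.2,0.012,0],"yaw": 0}
  ]
}}

```text
time: 2.18
position: [0.5522, -0.0675, 0.4223]
tool_rot: [-0.0, 0.666, 0.746, 0.0]
ft_force: [0.4, 0.6, -0.0]
grip_width: 0.997
```

```bash
python3 -c "
from h import *
to([(.577,-.189,.38)])"
```

```text
2.1833 [ 0.5522 -0.0675  0.4223] xang 1.6842 z [-0.  0. -1.] j [-0.27  0.16  0.37  1.53 -0.06  1.47  1.79] F [ 0.35  0.61 -0.02] 0.9970447856710164
to (0.577, -0.189, 0.38) [-0.1236  0.0109  0.0422]
```

Call:
{"method": "jog_arm", "body": {
  "increments": [
    {"translation": [-0.03,0.003,0.005],"yaw": 0},
    {"translation": [-0.06,0.006,0.01],"yaw": 0},
    {"translation": [-0.09,0.009,0.015],"yaw": 0},
    {"translation": [-0.115,0.011,0.02],"yaw": 0},
    {"translation": [-0.124,0.011,0.025],"yaw": 0}
  ]
}}

```text
time: 2.6
position: [0.5767, -0.1922, 0.3965]
tool_rot: [0.0, 0.668, 0.744, -0.001]
ft_force: [-0.7, -0.5, 0.0]
grip_width: 0.999
```

```bash
python3 - <<'E'
from h import *
import cv2
s=read_camera("scene");t=read_camera("top")
a=cv2.resize(s[130:280,230:390],None,fx=3,fy=4);b=cv2.resize(t[150:290,280:400],(480,600)[:2])
a=cv2.resize(s[140:270,245:375],(400,400),interpolation=2);b=cv2.resize(t[160:290,280:410],(400,400),interpolation=2)
cv2.imwrite("pics/g1.png",np.hstack([a,b]));to([])
E
```

```text
2.7 [ 0.5765 -0.1892  0.3959] xang 1.6801 z [-0.003  0.    -1.   ] j [-0.09  0.27  0.45  1.46 -0.12  1.44  2.04] F [ 0.74  0.52 -0.57] 0.9967271266040258
```

View pics/g1.png

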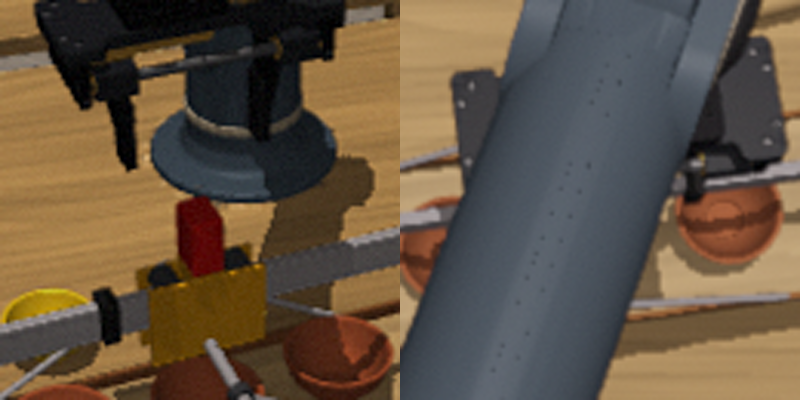

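Call:
{"method": "jog_arm", "body": {
  "increments": [
    {"translation": [0,0,0.02],"yaw": 0},
    {"translation": [0,0,0.04],"yaw": 0},
    {"translation": [0,0,0.06],"yaw": 0},
    {"translation": [0,0,0.077],"yaw": 0},
    {"translation": [0,0,0.084],"yaw": 0}
  ]
}}

```text
time: 3.12
position: [0.5766, -0.1843, 0.3112]
tool_rot: [-0.002, 0.665, 0.747, -0.0]
ft_force: [0.2, 1.1, -0.3]
grip_width: 1.002
```

Call:
{"method": "jog_arm", "body": {
  "increments": [
    {"translation": [0,0,0],"yaw": 0},
    {"translation": [0,0,0],"yaw": 0},
    {"translation": [0,0,0],"yaw": 0},
    {"translation": [0,0,0],"yaw": 0},
    {"translation": [0,0,0],"yaw": 0}
  ],
  "claw": 0.02,
  "newtons": 25
}}

```text
time: 3.53
position: [0.5779, -0.1876, 0.3146]
tool_rot: [0.001, 0.666, 0.746, 0.001]
ft_force: [-0.0, -0.4, 0.1]
grip_width: 0.708
```

Call:
{"method": "jog_arm", "body": {
  "increments": [
    {"translation": [0,0,0],"yaw": 0},
    {"translation": [0,0,0],"yaw": 0},
    {"translation": [0,0,0],"yaw": 0},
    {"translation": [0,0,0],"yaw": 0},
    {"translation": [0,0,0],"yaw": 0}
  ]
}}

```text
time: 3.95
position: [0.5774, -0.188, 0.3135]
tool_rot: [0.0, 0.666, 0.746, -0.0]
ft_force: [0.3, -1.1, -0.5]
grip_width: 0.325
```

```bash
python3 -c "
from h import *
to([(.5357,.133,.312)])"
```

```text
3.95 [ 0.5774 -0.188   0.3135] xang 1.6838 z [ 0.    -0.001 -1.   ] j [-0.09  0.3   0.43  1.6  -0.13  1.27  2.05] F [ 0.3  -1.12 -0.54] 0.3251936013114045
to (0.5357, 0.133, 0.312) [ 0.3237 -0.0052  0.0013]
```

Call:
{"method": "jog_arm", "body": {
  "increments": [
    {"translation": [0,0,0],"yaw": 0},
    {"translation": [0,0,0],"yaw": 0},
    {"translation": [0,0,0],"yaw": 0},
    {"translation": [0,0,0],"yaw": 0},
    {"translation": [0,0,0],"yaw": 0}
  ]
}}

```text
time: 4.37
position: [0.5774, -0.1877, 0.3135]
tool_rot: [0.0, 0.666, 0.746, -0.0]
ft_force: [-1.2, -1.6, 0.3]
grip_width: 0.3
```

```bash
cat >> h.py <<'E'
import cv2
from scipy.optimize import least_squares
U=np.array([np.cos(1.684),np.sin(1.684),0]); H0=np.array([.5774,-.188,0])
def model(s,th,bias=0):  # pixels of bowls a,c
    out=[]
    for y in(-.115,.115):
        c,n=np.cos(th),np.sin(th); X=H0+U*(s+y*c+.079*n); X[2]=.235-.079*c+y*n
        out.append(proj("scene",X))
    return np.array(out)+bias
def mask(im):
    h=cv2.cvtColor(im,cv2.COLOR_BGR2HSV).astype(int)
    return (((h[...,0]<9)|(h[...,0]>174))&(h[...,1]>120)&(h[...,2]>45)).astype(np.uint8)
def blobs(im):
    m=cv2.morphologyEx(mask(im),cv2.MORPH_OPEN,np.ones((3,3),np.uint8))
    n,l,st,c=cv2.connectedComponentsWithStats(m)
    return np.array([[*c[i],*st[i]] for i in range(1,n) if 150<st[i][4]<2500 and 180<c[i][1]<345 and 200<c[i][0]<560])
E
python3 - <<'E'
from h import *
to([]); im=read_camera("scene"); cv2.imwrite("pics/s1.png",im)
print(blobs(im).round(1)); print(model(0,0).round(1),model(0,-.3).round(1))
E
```

```text
4.3667 [ 0.5774 -0.1877  0.3135] xang 1.6839 z [-0. -0. -1.] j [-0.09  0.3   0.43  1.6  -0.13  1.27  2.05] F [-1.21 -1.56  0.35] 0.30006914538340107
[[312.  216.1 306.  204.   13.   25.  281. ]]
[[265.1 284.5]
 [354.3 260.3]] [[256.2 274.7]
 [343.5 272.3]]
```

```bash
python3 - <<'E'
import cv2,numpy as np
im=cv2.imread("pics/s1.png");h=cv2.cvtColor(im,cv2.COLOR_BGR2HSV)
for y in range(268,298,4):print(y,[tuple(map(int,h[y,x])) for x in(255,262,270,278)])
print([tuple(map(int,h[y,x])) for x,y in((300,320),(240,300),(380,250),(330,360))])
E
```

```text
268 [(9, 186, 145), (8, 197, 110), (8, 188, 114), (9, 193, 139)]
272 [(9, 185, 99), (8, 183, 121), (8, 189, 124), (9, 188, 111)]
276 [(7, 180, 105), (8, 183, 135), (8, 187, 135), (8, 198, 102)]
280 [(9, 191, 108), (9, 194, 137), (8, 185, 152), (8, 206, 57)]
284 [(9, 193, 107), (7, 188, 110), (9, 193, 74), (9, 189, 120)]
288 [(9, 195, 140), (9, 185, 58), (8, 196, 134), (8, 179, 47)]
292 [(15, 134, 63), (8, 192, 57), (10, 193, 58), (18, 133, 75)]
296 [(19, 135, 70), (17, 131, 76), (17, 114, 78), (18, 117, 72)]
[(70, 19, 40), (17, 122, 165), (18, 122, 177), (18, 140, 177)]
```

```bash
python3 - <<'E'
s=open("h.py").read()
s=s.replace("(((h[...,0]<9)|(h[...,0]>174))&(h[...,1]>120)&(h[...,2]>45))","((h[...,0]>5)&(h[...,0]<12)&(h[...,1]>160)&(h[...,2]>35))")
open("h.py","w").write(s)
E
python3 - <<'E'
from h import *
im=cv2.imread("pics/s1.png");print(blobs(im).round(1))
E
```

```text
[[355.4 255.  338.  242.   36.   29.  769. ]
 [307.  266.9 295.  256.   25.   25.  397. ]
 [265.8 278.8 247.  265.   38.   31.  880. ]]
```

Gripped at width 26 mm, and the bowls segment cleanly: a at (266,279), c at (355,255). Next I pull steadily out of the dock, then film the swing.

Call:
{"method": "jog_arm", "body": {
  "increments": [
    {"translation": [0.004,0,0],"yaw": 0},
    {"translation": [0.01,0,0],"yaw": 0},
    {"translation": [0.016,0,0],"yaw": 0},
    {"translation": [0.022,0,0],"yaw": 0},
    {"translation": [0.028,0,0],"yaw": 0}
  ],
  "newtons": 40
}}

```text
time: 4.83
position: [0.574, -0.159, 0.3135]
tool_rot: [-0.0, 0.666, 0.746, -0.0]
ft_force: [0.1, -2.3, -0.6]
grip_width: 0.299
```

Call:
{"method": "jog_arm", "body": {
  "increments": [
    {"translation": [0.006,0,0],"yaw": 0},
    {"translation": [0.012,0,0],"yaw": 0},
    {"translation": [0.018,0,0],"yaw": 0},
    {"translation": [0.024,0,0],"yaw": 0},
    {"translation": [0.03,0,0],"yaw": 0}
  ]
}}

```text
time: 5.25
position: [0.5706, -0.1295, 0.3135]
tool_rot: [-0.0, 0.666, 0.746, -0.0]
ft_force: [-0.6, -2.2, 1.4]
grip_width: 0.295
```

Call:
{"method": "jog_arm", "body": {
  "increments": [
    {"translation": [0.006,0,0],"yaw": 0},
    {"translation": [0.012,0,0],"yaw": 0},
    {"translation": [0.018,0,0],"yaw": 0},
    {"translation": [0.024,0,0],"yaw": 0},
    {"translation": [0.028,0,0],"yaw": 0}
  ]
}}

```text
time: 5.67
position: [0.5673, -0.1007, 0.3135]
tool_rot: [-0.001, 0.666, 0.746, 0.0]
ft_force: [-2.5, -0.9, 1.7]
grip_width: 0.294
```

```bash
cat >> h.py <<'E'
BIAS=np.array([[.7,-5.7],[1.1,-5.3]])
def angle(im,s):
    B=blobs(im)
    if len(B)<2:return None
    def f(th):
        m=model(s,th,BIAS); r=[]
        for k in(0,1):
            d=B[:,:2]-m[k]; i=np.argmin((d**2).sum(1)); r.append(d[i])
        return np.array(r).ravel()
    g=min(np.arange(-.45,.46,.03),key=lambda t:(f(t)**2).sum())
    q=least_squares(lambda p:f(p[0]),[g]); return q.x[0],np.sqrt(2*q.cost/4)
def film(n):
    T=[];A=[];S=[]
    for i in range(n):
        st=get_state();s=(st["position"]-H0)[:2]@U[:2]
        im=read_camera("scene");a=angle(im,s)
        if a and a[1]<4:T.append(st["time"]);A.append(a[0]);S.append(s)
        else:print("bad",st["time"],a)
    return np.array(T),np.array(A),np.array(S),im
def fit(T,A,w0=4.74,fixw=False):
    t0=T[-1]
    g=lambda p:p[0]*np.cos(p[3]*(T-t0))+p[1]*np.sin(p[3]*(T-t0))+p[2]-A
    if fixw:
        q=least_squares(lambda p:g([*p,w0]),[.1,.1,0]);p=[*q.x,w0]
    else:
        p=least_squares(g,[.1,.1,0,w0]).x
    print("t0",t0,"c,s,off,w",np.round(p,4),"amp",np.hypot(p[0],p[1]).round(4),"rms",np.sqrt(np.mean(g(p)**2)).round(4));return p
E
python3 - <<'E'
from h import *
to([]);T,A,S,im=film(32);cv2.imwrite("pics/s2.png",im)
print(np.c_[T,A,S].round(3)[::2]);fit(T,A);to([(.5357,.133,.3135)])
E
```

```text
5.6667 [ 0.5673 -0.1007  0.3135] xang 1.6849 z [-0.001  0.001 -1.   ] j [-0.21  0.24  0.39  1.67 -0.1   1.25  1.89] F [-2.49 -0.93  1.72] 0.2940934040118224
[[ 5.667 -0.139  0.088]
 [ 5.767 -0.     0.088]
 [ 5.867  0.134  0.087]
 [ 5.967  0.241  0.087]
 [ 6.067  0.294  0.087]
 [ 6.167  0.281  0.087]
 [ 6.267  0.215  0.087]
 [ 6.367  0.097  0.086]
 [ 6.467 -0.044  0.086]
 [ 6.567 -0.171  0.086]
 [ 6.667 -0.249  0.086]
 [ 6.767 -0.271  0.086]
 [ 6.867 -0.25   0.086]
 [ 6.967 -0.177  0.086]
 [ 7.067 -0.052  0.086]
 [ 7.167  0.096  0.086]]
t0 7.2167 c,s,off,w [1.5040e-01 2.4830e-01 4.2000e-03 4.7198e+00] amp 0.2903 rms 0.0063
7.2667 [ 0.5675 -0.1027  0.3135] xang 1.6834 z [-0.    -0.001 -1.   ] j [-0.21  0.25  0.4   1.67 -0.1   1.25  1.89] F [-5.06 -1.01  2.57] 0.2940502949004044
to (0.5357, 0.133, 0.3135) [ 2.378e-01 -5.100e-03 -1.000e-04]
```

View pics/s2.png

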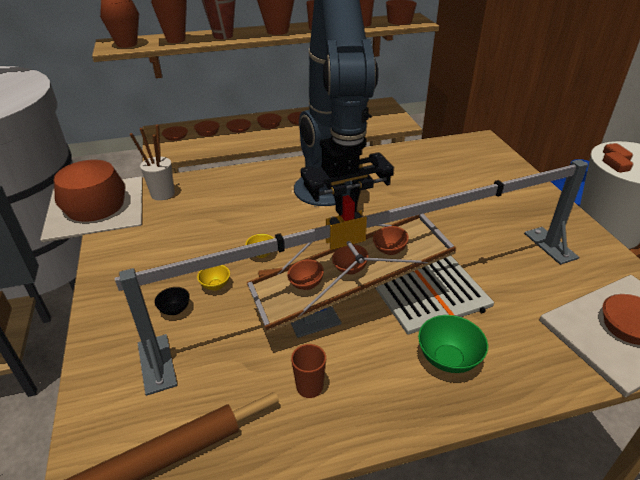

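The carriage is out of the dock: swing amplitude 0.29 rad, ω = 4.72, equilibrium about 0. The picture shows all three bowls on the tray at (305,275), (350,260), (391,240). Next I plan the swing-cancelling travel.

```bash
cat > plan.py <<'E'
import numpy as np
from scipy.optimize import minimize
from scipy.signal import lsim
def sim(p,th0,om0,w,dt=1/12,m=8):
    k=w*w/9.81; t=np.arange((len(p)-1)*m+1)*dt/m; pf=np.interp(t,np.arange(len(p))*dt,p)
    A=[[0,1],[-w*w,0]]
    _,y,x=lsim((A,[[0],[w*w*k]],np.eye(2),[[0],[0]]),pf,t,[th0+k*p[0],om0])
    return t,x[:,0]-k*pf,x[:,1]     # theta, phi' (= theta' once carriage rests)
def plan(th0,om0,w,D,N,vmax=.03,thmax=.33,lo=-.03,hi=.3,hold=2):
    base=np.zeros(N+1); _,t0,o0=sim(base,th0,om0,w)
    G=[];O=[]
    for k in range(1,N+1):
        e=base.copy();e[k]=1;_,a,b=sim(e,0,0,w);G.append(a);O.append(b)
    G=np.array(G).T;O=np.array(O).T
    d=lambda p:np.diff(np.r_[0,0,p,p[-1]],2)
    J=np.diff(np.vstack([np.zeros((2,N)),np.eye(N),np.eye(N)[-1]]),2,axis=0)
    V=np.diff(np.vstack([np.zeros(N),np.eye(N)]),axis=0)
    Ae=np.vstack([G[-1],O[-1]/w,np.eye(N)[-1]]);be=np.array([t0[-1],o0[-1]/w,-D])
    Ai=np.vstack([-G,G,V,-V]);bi=np.r_[thmax-t0,thmax+t0,np.full(2*N,vmax)]
    r=minimize(lambda p:1e3*np.sum((J@p)**2),np.linspace(0,D,N),jac=lambda p:2e3*J.T@(J@p),method="SLSQP",bounds=[(lo,hi)]*N,
      constraints=[dict(type="eq",fun=lambda p:Ae@p+be,jac=lambda p:Ae),dict(type="ineq",fun=lambda p:Ai@p+bi,jac=lambda p:Ai)],options=dict(maxiter=300))
    p=np.round(r.x,3);full=np.r_[0,p]
    print(r.success,"N",N,"vmax",np.abs(np.diff(full)).max(),"acc",np.abs(np.diff(full,2)).max()*144)
    for ww in(w*.98,w,w*1.02):
        t,th,o=sim(full,th0,om0,ww);print(" w",round(ww,2),"max",np.abs(th).max().round(3),"end amp",np.hypot(th[-1],o[-1]/ww).round(3))
    for c in range(0,N,5):print((p[c:c+5]-(p[c-1] if c else 0)).round(3).tolist())
def state(c,s,w,tau):
    return c*np.cos(w*tau)+s*np.sin(w*tau), w*(-c*np.sin(w*tau)+s*np.cos(w*tau))
E
python3 - <<'E'
from plan import *
th,om=state(.1504,.2483,4.72,.05);print(th,om)
for N in(20,25,30):plan(th,om,4.72,.238,N)
E
```

```text
0.20428742389015853 0.9735072766717692
True N 20 vmax 0.021000000000000005 acc 1.008000000000005
 w 4.63 max 0.251 end amp 0.032
 w 4.72 max 0.249 end amp 0.002
 w 4.81 max 0.247 end amp 0.037
[0.009, 0.025, 0.044, 0.065, 0.084]
[0.015, 0.025, 0.032, 0.034, 0.035]
[0.001, 0.003, 0.009, 0.02, 0.035]
[0.019, 0.039, 0.059, 0.075, 0.084]
True N 25 vmax 0.02400000000000002 acc 0.7200000000000046
 w 4.63 max 0.27 end amp 0.036
 w 4.72 max 0.267 end amp 0.001
 w 4.81 max 0.264 end amp 0.037
[0.005, 0.012, 0.021, 0.029, 0.036]
[0.005, 0.007, 0.006, 0.005, 0.004]
[0.0, 0.003, 0.011, 0.023, 0.04]
[0.02, 0.043, 0.067, 0.091, 0.112]
[0.018, 0.031, 0.04, 0.044, 0.046]
True N 30 vmax 0.02300000000000002 acc 0.7200000000000046
 w 4.63 max 0.27 end amp 0.04
 w 4.72 max 0.267 end amp 0.0
 w 4.81 max 0.264 end amp 0.041
[0.005, 0.012, 0.022, 0.031, 0.039]
[0.006, 0.011, 0.013, 0.015, 0.017]
[0.003, 0.009, 0.019, 0.033, 0.051]
[0.021, 0.044, 0.067, 0.09, 0.11]
[0.016, 0.027, 0.034, 0.037, 0.036]
[-0.003, -0.007, -0.011, -0.014, -0.015]
```

Call:
{"method": "jog_arm", "body": {
  "increments": [
    {"translation": [0.005,0,0],"yaw": 0},
    {"translation": [0.012,0,0],"yaw": 0},
    {"translation": [0.021,0,0],"yaw": 0},
    {"translation": [0.029,0,0],"yaw": 0},
    {"translation": [0.036,0,0],"yaw": 0}
  ]
}}

```text
time: 7.68
position: [0.5631, -0.0648, 0.3135]
tool_rot: [-0.001, 0.666, 0.746, -0.0]
ft_force: [-5.6, -0.3, 2.7]
grip_width: 0.295
```

Call:
{"method": "jog_arm", "body": {
  "increments": [
    {"translation": [0.005,0,0],"yaw": 0},
    {"translation": [0.007,0,0],"yaw": 0},
    {"translation": [0.006,0,0],"yaw": 0},
    {"translation": [0.005,0,0],"yaw": 0},
    {"translation": [0.004,0,0],"yaw": 0}
  ]
}}

```text
time: 8.1
position: [0.5627, -0.0612, 0.3135]
tool_rot: [-0.001, 0.666, 0.746, -0.0]
ft_force: [-5.7, -1.1, 3.4]
grip_width: 0.295
```

Call:
{"method": "jog_arm", "body": {
  "increments": [
    {"translation": [0.0,0,0],"yaw": 0},
    {"translation": [0.003,0,0],"yaw": 0},
    {"translation": [0.011,0,0],"yaw": 0},
    {"translation": [0.023,0,0],"yaw": 0},
    {"translation": [0.04,-0.001,0],"yaw": 0}
  ]
}}

```text
time: 8.52
position: [0.5582, -0.0232, 0.3135]
tool_rot: [0.001, 0.667, 0.745, 0.0]
ft_force: [-0.0, -0.3, 0.6]
grip_width: 0.297
```

Call:
{"method": "jog_arm", "body": {
  "increments": [
    {"translation": [0.02,0,0],"yaw": 0},
    {"translation": [0.043,0,0],"yaw": 0},
    {"translation": [0.067,-0.001,0],"yaw": 0},
    {"translation": [0.091,-0.001,0],"yaw": 0},
    {"translation": [0.112,-0.001,0],"yaw": 0}
  ]
}}

```text
time: 8.93
position: [0.5448, 0.0922, 0.3135]
tool_rot: [0.001, 0.665, 0.747, 0.002]
ft_force: [2.4, -0.7, -0.9]
grip_width: 0.295
```

Call:
{"method": "jog_arm", "body": {
  "increments": [
    {"translation": [0.018,0,0],"yaw": 0},
    {"translation": [0.031,0,0],"yaw": 0},
    {"translation": [0.04,0,0],"yaw": 0},
    {"translation": [0.044,0,0],"yaw": 0},
    {"translation": [0.046,0,0],"yaw": 0}
  ]
}}

```text
time: 9.35
position: [0.5398, 0.1346, 0.3135]
tool_rot: [0.001, 0.666, 0.746, 0.001]
ft_force: [3.6, -0.1, -2.3]
grip_width: 0.297
```

```bash
python3 - <<'E'
from h import *
T,A,S,im=film(30);cv2.imwrite("pics/s3.png",im)
print(np.c_[T,A,S].round(3)[::3]);fit(T,A,4.72,True);to([(.5357,.133,.3135)])
E
```

```text
[[ 9.35   0.     0.325]
 [ 9.5    0.     0.324]
 [ 9.65  -0.     0.324]
 [ 9.8    0.015  0.323]
 [ 9.95   0.     0.323]
 [10.1    0.     0.323]
 [10.25   0.     0.323]
 [10.4    0.     0.323]
 [10.55  -0.     0.323]
 [10.7    0.     0.323]]
t0 10.8 c,s,off,w [-0.00e+00  1.10e-03  5.00e-04  4.72e+00] amp 0.0011 rms 0.0026
10.85 [0.54   0.1333 0.3135] xang 1.6826 z [ 0.002  0.001 -1.   ] j [-0.53  0.2   0.25  1.71 -0.05  1.23  1.42] F [ 5.34  1.48 -2.94] 0.29623636636719497
to (0.5357, 0.133, 0.3135) [ 0.0002 -0.0043 -0.    ]
```

View pics/s3.png

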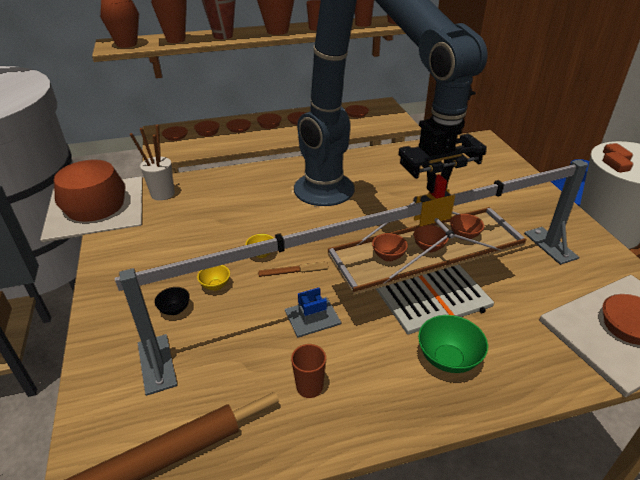

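The all-zero angles look like a solver artefact: it starts exactly at 0 and sticks. I'll fix the angle search, film again, and cross-check the plate centre in this picture (orange stripe at about (424,277) to (450,313)).

```bash
python3 - <<'E'
s=open("h.py").read()
s=s.replace("q=least_squares(lambda p:f(p[0]),[g]); return q.x[0],np.sqrt(2*q.cost/4)",
"q=minimize_scalar(lambda t:(f(t)**2).sum(),bounds=(g-.04,g+.04),method='bounded'); return q.x,np.sqrt(q.fun/4)")
s=s.replace("import least_squares","import least_squares,minimize_scalar")
open("h.py","w").write(s)
E
python3 - <<'E'
from h import *
print("s3",angle(cv2.imread("pics/s3.png"),.3235),blobs(cv2.imread("pics/s3.png"))[:,:2],model(.3235,0,BIAS))
T,A,S,im=film(30)
print(np.c_[T,A,S].round(3)[::3].tolist());fit(T,A,4.72,True);to([])
h=cv2.cvtColor(im,cv2.COLOR_BGR2HSV);m=cv2.inRange(h,(5,180,150),(16,255,255));m[:262]=0;m[325:]=0;m[:,:405]=0;m[:,470:]=0
y,x=np.nonzero(m);print(len(x),x.min(),x.max(),y.min(),y.max())
ys=np.unique(y);xs=[x[y==v].mean() for v in ys];k=np.polyfit(ys,xs,1)
for v in(ys[0],ys[-1]):
    X=ray("scene",np.polyval(k,v),v,.018);print(X.round(4),"along rail",((X-H0)[:2]@U[:2]).round(4))
E
```

```text
s3 (np.float64(0.010383260500919866), np.float64(0.25502299023147823)) [[466.64829822 224.95623987]
 [427.69498069 235.26061776]
 [389.20188425 245.65948856]] [[388.65242592 245.54386359]
 [466.04820787 225.106063  ]]
[[10.85, 0.013, 0.323], [11.0, 0.011, 0.323], [11.15, 0.014, 0.323], [11.3, 0.011, 0.323], [11.45, 0.005, 0.323], [11.6, 0.01, 0.323], [11.75, 0.008, 0.323], [11.9, 0.008, 0.323], [12.05, 0.011, 0.323], [12.2, 0.013, 0.323]]
t0 12.3 c,s,off,w [3.60e-03 1.70e-03 1.03e-02 4.72e+00] amp 0.004 rms 0.0014
12.35 [0.5399 0.1333 0.3135] xang 1.6826 z [ 0.002  0.    -1.   ] j [-0.53  0.2   0.25  1.71 -0.05  1.23  1.42] F [ 5.17  1.36 -3.38] 0.2934864977601652
83 436 453 296 314
[0.6114 0.1466 0.018 ] along rail 0.3286
[0.6809 0.1542 0.018 ] along rail 0.3283
```

Residual swing is 0.004 rad. The plate centre comes out at 0.324 m (top) and 0.328 m (scene), and the carriage is at 0.323 m. I'll hold until well past 5 s, then release.

```bash
python3 - <<'E'
from h import *
T,A,S,im=film(80)
print(A.min().round(3),A.max().round(3),S.min(),S.max());to([])
E
```

```text
0.004 0.016 0.32343908296635465 0.32351543566049357
16.35 [0.5399 0.1333 0.3135] xang 1.6826 z [ 0.002  0.001 -1.   ] j [-0.53  0.2   0.25  1.71 -0.05  1.23  1.42] F [ 5.46  0.85 -3.2 ] 0.29671806235825615
```

Call:
{"method": "jog_arm", "body": {
  "increments": [
    {"translation": [0,0,0],"yaw": 0},
    {"translation": [0,0,0],"yaw": 0},
    {"translation": [0,0,0],"yaw": 0},
    {"translation": [0,0,0],"yaw": 0},
    {"translation": [0,0,0],"yaw": 0}
  ],
  "claw": 0.075
}}

```text
time: 16.77
position: [0.5386, 0.1338, 0.3136]
tool_rot: [-0.0, 0.666, 0.746, -0.0]
ft_force: [0.2, 1.0, 0.4]
grip_width: 0.585
```

Call:
{"method": "jog_arm", "body": {
  "increments": [
    {"translation": [0,0,0],"yaw": 0},
    {"translation": [0,0,0],"yaw": 0},
    {"translation": [0,0,0],"yaw": 0},
    {"translation": [0,0,0],"yaw": 0},
    {"translation": [0,0,0],"yaw": 0}
  ]
}}

```text
time: 17.18
position: [0.5388, 0.1342, 0.3135]
tool_rot: [-0.0, 0.666, 0.746, -0.0]
ft_force: [0.0, -0.1, 0.3]
grip_width: 0.853
```

```bash
python3 - <<'E'
from h import *
T,A,S,im=film(5);print(A.round(3));to([])
cv2.imwrite("pics/g2.png",cv2.resize(im[120:300,330:540],None,fx=3,fy=3))
E
```

```text
[0.003 0.006 0.003 0.003 0.009]
17.4333 [0.5388 0.1342 0.3135] xang 1.6841 z [-0.  0. -1.] j [-0.53  0.2   0.25  1.71 -0.05  1.24  1.42] F [-1.12  1.35  0.72] 0.8598020813986283
```

View pics/g2.png

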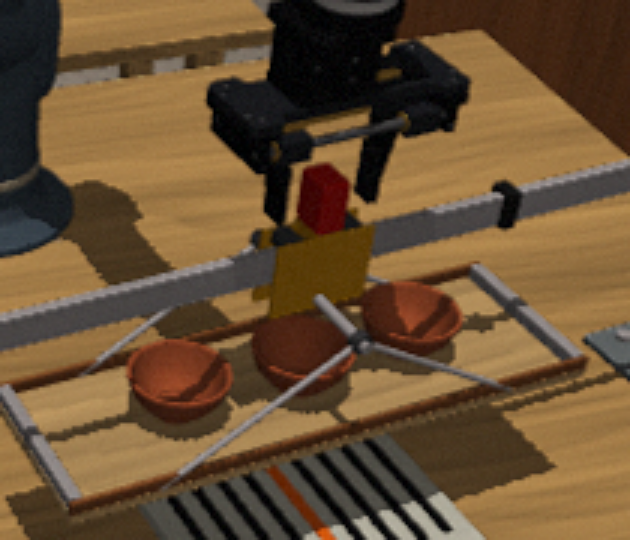

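The fingers at crop (275,190) and (370,175) stand clear of the red handle at (323,200). All three bowls are standing, so I raise the tool straight up and wait.

Call:
{"method": "jog_arm", "body": {
  "increments": [
    {"translation": [0,0,-0.01],"yaw": 0},
    {"translation": [0,0,-0.03],"yaw": 0},
    {"translation": [0,0,-0.055],"yaw": 0},
    {"translation": [0,0,-0.08],"yaw": 0},
    {"translation": [0,0,-0.1],"yaw": 0}
  ]
}}

```text
time: 17.85
position: [0.5391, 0.1341, 0.4164]
tool_rot: [0.001, 0.666, 0.746, 0.001]
ft_force: [0.4, 0.7, -0.2]
grip_width: 0.858
```

Call:
{"method": "jog_arm", "body": {
  "increments": [
    {"translation": [0,0,0],"yaw": 0},
    {"translation": [0,0,0],"yaw": 0},
    {"translation": [0,0,0],"yaw": 0},
    {"translation": [0,0,0],"yaw": 0},
    {"translation": [0,0,0],"yaw": 0}
  ]
}}

```text
time: 18.27
position: [0.5383, 0.134, 0.4124]
tool_rot: [-0.001, 0.666, 0.746, -0.001]
ft_force: [-0.5, -0.2, -0.5]
grip_width: 0.861
```

```bash
python3 - <<'E'
from h import *
B=[];s0=(np.array([.5399,.1333])-H0[:2])@U[:2]
for i in range(28):
    im=read_camera("scene");B.append((*angle(im,s0),))
B=np.array(B);print("angle",B[:,0].min(),B[:,0].max(),"rms px",B[:,1].max());print(blobs(im)[:,:2]);to([])
sign_off()
E
```

```text
Traceback (most recent call last):
ValueError: 200 camera calls are used up
```

The camera budget ran out partway through that last check, so no numbers were printed. The carriage was free and calm in the frames before the lift, and the lift showed no contact force. I'm handing in.

```bash
python3 -c "
from h import *
to([]);print(sign_off())"
```

```text
19.1667 [0.5388 0.1342 0.4136] xang 1.6841 z [ 0.  0. -1.] j [-0.54  0.16  0.26  1.54 -0.04  1.45  1.41] F [-0.68 -0.03 -0.88] 0.8594870044966101
the job is handed in; nothing more can be done
None
```

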